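# Saddle the panel edge and offer up the open spring clamp

### The arm

A 6-joint arm with a two-finger parallel gripper is mounted at the origin on a cart in front of the work surface, level with it; the furniture and walls round the work are solid. World frame = base frame: x ahead of the robot, y to its left, z up, the work surface at z = 0. Lengths are in mm, angles in rad, forces in N, time in s.
With the tool pointing down it reaches from about 275 to 825 mm from the base axis. Payload 4.9 kg.
Tool frame: the origin (TCP) lies at the very end of the fingers, on their centre line; the grasp point (between the pads) lies 19 mm behind it; z points along the fingers, y is the line along which they close (so a half turn about z gives the same grasp; the last joint's range is limited). The gripper opens to 85 mm and grips with 20 to 120 N. Pads are 22 mm wide; open, the fingers measure 114 mm over their backs; the gripper's body (76 mm by 85 mm) begins 54 mm behind the grasp point. The pads swing forward as they close: fully open they stand 13 mm farther back than shut.
Start: joints at [1.085, 0.326, -0.193, 1.052, 0, 1.437], TCP at [189.519, 516.334, 231.281] pointing down, gripper open.
Joint ranges: [-2.65, 2.65], [-0.97, 1.79], [-1.3, 1.35], [-1.93, 2.1], [-1.47, 1.37], [-3.14, 3.14]. Speed limits (rad/s): [2.57, 2.57, 3.14, 3.14, 3.14, 3.14].

### API

Orientations are given as [roll, pitch, yaw] about the fixed x, y, z axes, in that order (R = Rz(yaw) Ry(pitch) Rx(roll)).
In Python, from bench import bot, solve_ik, imaging gives the robot as it stands. Calls block until the motion is done:
- bot.move_ptp(position, orientation): joint-space move of the TCP to a pose.
- bot.movel(position, rot=None, max_speed=150, threshold=None): straight line of the TCP; rot=None keeps the orientation; max_speed is the mean speed in mm/s. With threshold (N) it stops when the force on the tool has changed by that much, and returns True; else False.
- bot.move_j(angles): joint-space move.
- bot.grip(opening, effort=None): opening from 0.0 (shut) to 1.0 (fully open); effort is the grip in N (None keeps the last); returns when the fingers have stopped.
- bot.dwell(seconds).
- solve_ik(position, orientation): joint angles nearest the present ones, or None.
- bot.get_state(): the state.
- imaging.capture(name): name is "scene" or "top"; returns the picture (420x560x3 uint8, blue, green, red); there is no depth.
- imaging.camera_model(name): a dict with "K" (3x3 intrinsics, pixels), "position" and "rotation" of the camera in the world. Camera axes: x right, y up, looking along -z (the intrinsics and any distortion apply to the point x, -y, -z); pixel columns grow to the right and rows downward; lengths in mm; the calibration is good to about 2 mm. A picture is of the moment at which its call begins. camera_model takes no time and is no camera call.
A pose or a line that the arm cannot do raises bot.IKError and nothing moves.
- bot.sign_off(): hands the job in; it is judged then, once.
The state is a dict: "t": time; "qpos": joint angles; "joint_velocities": joint speeds; "effort": joint torques, N m; "tcp_pos": TCP position; "orientation": TCP orientation; "contact_force": force on the tool from outside, world axes, zero at the start; "wrist_torque": the same for the moment, N m; "opening": opening from 0.0 (shut) to 1.0 (fully open); "gripper_force": force on a finger pad.
Only numpy, scipy, OpenCV 4.12 (cv2) and the standard library are available. Lean on these libraries where they do the work, as an engineer would, in place of code of your own. Each camera call takes 0.05 s, during which the arm holds its last target. There are 200 camera calls.

### The job

Set the orange saddle over the top edge of the upright plywood panel, lined up with the edge and centred on the red mark, and let go of it. Then take the blue spring clamp from its post, squeeze it fully open, and bring it straight down over the saddle so that the clamp is upright and centred, with one jaw on each side reaching well down past the saddle's top and touching neither saddle nor panel. Finish there, still holding the clamp squeezed open above the work, and leave the other things on the bench alone.

Things in the scene. Friction and masses are not known exactly. Their poses are not given: they have to be found in the camera images.
- panel: Fixed plywood panel, 130 mm long, 8 mm thick, standing on edge in a wooden two-cleat stand (150 x 49 mm, 34 mm high) on the bench. Origin: bench level under its centre; x runs along the panel, y across its thickness, z up. Its top edge is 85 mm above the origin. Turned about the vertical differently each time.
- panel_mark (a point): Red mark: the middle of the panel's top edge, 85 mm above the panel's origin.
- saddle: Loose orange plastic inverted U, about 30 g, 44 mm long (x), 22 wide (y), 30 high (z), standing on the bench, open side down. Origin: centre of its underside. The slot along x is 14 mm wide and 26 deep (roof and walls 4 mm): 3 mm spare each side of the panel. Seated, its roof rests on the edge: origin 59 mm above the bench, top at 89. Grip it across y.
- post: Fixed wooden foot, 80 (x) x 90 (y) x 12 mm, with an upright steel fin along x, 45 mm long, 5 mm thick, its top 43 mm above the bench. Origin: centre of the underside, z up. The clamp starts clipped on the fin, upright, its jaw tips resting on the foot, axes parallel to the post's.
- clamp: Loose blue spring clamp, 110 g, clothes-peg kind: two mirrored levers with black tips on a pin, 24 mm wide (x), 103 tall. Origin: middle of the underside of the shut jaw tips; x along the pin, y from jaw to jaw (squeeze along y), z up to the handles; half a turn about z makes no difference. The pin is 55 mm above the origin. It starts clipped on the post's fin, jaw tips on the foot.
- clamp_mouth (a point): Point midway between the fully open jaw tips, level with their lower ends, on the clamp's centre plane 4.5 mm above its origin. While the clamp is squeezed its handles slide a few mm along the fingers and it may lean; gripped to the stop and lifted off, it straightens between flat fingers. Read its pose again then.
- clamp_grip (a point): Mid-height between the two handle grips (flat black sleeves 24 mm wide, 26 tall), 98 mm above the clamp's origin. Clipped on the fin the grips splay to 63 mm over their upper edges; fully squeezed their faces are upright and parallel, 24 mm over the outsides. Squeezing takes 6 N at first, 12 N at a firm stop: a 20 N grip told to close to 20 mm goes there and holds.
- clamp_a (a joint): Opening angle of one lever in rad (the other is geared to it and opens as much): 0 as clipped on the 5 mm fin, -0.03 shut, 0.37 fully open. The clear gap between the jaw tips is about 5 mm + 107 mm x this value: 44 mm fully open.
- the_oil_can: Bystander, to be left alone: grey oil can with a bent spout, 156 mm tall. Origin: centre of its underside.
- the_tin_cup: Bystander, to be left alone: tin cup, 72 mm across, 74 mm tall. Origin: centre of its underside.
- the_tape_measure: Bystander, to be left alone: yellow tape measure, 78 mm long, 60 mm tall. Origin: centre of its underside.
- the_pliers: Bystander, to be left alone: pliers with blue handles, 176 mm long. Origin: centre of its underside.
- the_wrench_1: Bystander, to be left alone: small dark wrench, 176 mm long. Origin: centre of its underside.
- the_screwdriver_1: Bystander, to be left alone: yellow-handled screwdriver, 169 mm long. Origin: centre of its underside.
Mind the look-alikes: they are no part of the job. Leave any green or purple look-alike of the clamp alone.

How it is judged:
By the outcome, as a careful person would: the job done as asked, in the order asked, and still so for the second after the job is handed in, while the arm keeps its last pose, push and grip.
It also fails if it takes over 54 s, if anything falls off the work surface, if the arm or the gripper's body presses on something with over 40 N, if the wrist force passes 120 N, or if a joint passes its speed limit or range.

## Working session

There is one attempt and no reset: what is moved stays moved. The work goes in short steps, each a Python script; the robot and the scene stay as the last script left them, time stands still between calls to the robot, and variables do not carry over. Pictures are saved under pics/ and viewed, at most 10 in all, crops included, and the job is handed in when it is done.

```bash
ls; mkdir -p pics
python3 - <<'E'
from bench import bot, imaging
import cv2, numpy as np
for n in ("scene","top"):
    im=imaging.capture(n); cv2.imwrite(f"pics/{n}0.png",im); m=imaging.camera_model(n); print(n,m)
print(bot.get_state())
E
```

```text
pics
scene {'K': array([[431.04361082,   0.        , 277.20307695],
       [  0.        , 431.04361082, 200.67333213],
       [  0.        ,   0.        ,   1.        ]]), 'position': array([-228.61887013, -623.24832676,  705.07855723]), 'rotation': array([ 1.05308316,  0.02334892, -0.81352   ])}
top {'K': array([[425.72253641,   0.        , 282.67774189],
       [  0.        , 425.72253641, 211.2969884 ],
       [  0.        ,   0.        ,   1.        ]]), 'position': array([ 212.64412359,   30.72279219, 1180.57964003]), 'rotation': array([ 0.28597613,  0.00227394, -1.35009352])}
{'t': 0.1, 'qpos': array([ 1.08480719e+00,  3.26889542e-01, -1.93480724e-01,  1.05202445e+00,
        9.20362736e-06,  1.43661990e+00]), 'joint_velocities': array([-0.00166935, -0.00221824,  0.00345852,  0.00014226, -0.00031698,
       -0.00088446]), 'effort': array([ 4.39467440e-04, -4.44238150e+01,  2.63038355e+01,  7.89915444e-03,
       -1.25372453e-04,  7.64799466e-06]), 'tcp_pos': array([189.25449003, 515.84845821, 230.57058318]), 'orientation': array([-3.14000986e+00, -2.22944040e-04,  2.78977976e+00]), 'contact_force': array([-0.11553491,  0.05778991,  0.12091573]), 'wrist_torque': array([0.00213682, 0.02130468, 0.00567353]), 'gripper_force': 0.0, 'opening': 1.0011681654877704}
```

View pics/scene0.png

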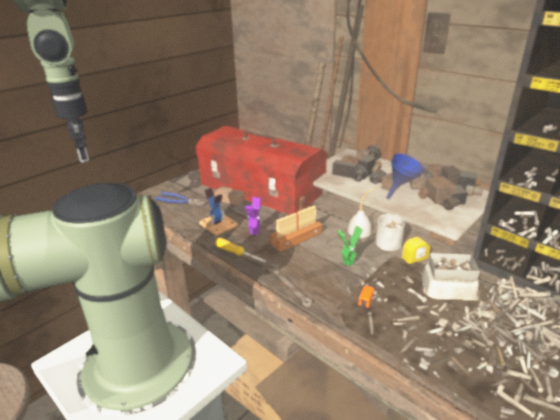

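View pics/top0.png

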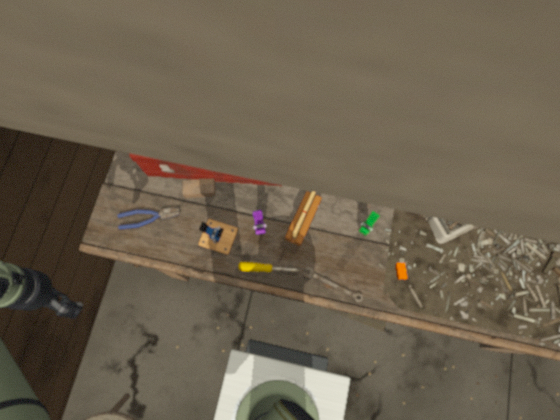

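The scene view shows these candidates:
- **Clamp:** blue clamp on the wooden foot at (215,205), or top (212,232). Look-alikes are purple (254,215), green (349,245), the blue pliers (172,198) and the blue funnel (404,170).
- **Saddle:** orange at (367,297), or top (402,270). Nothing else is orange, but the yellow tape (415,250) and the screwdriver (230,245) come closest.
- **Panel:** cream edge at (297,220), or top (305,215).

I choose the blue clamp on the post and the orange saddle, and check both in close crops.

```bash
cat > h.py <<'E'
import numpy as np, cv2
from scipy.spatial.transform import Rotation as Ro
from bench import bot, solve_ik, imaging
M={n:imaging.camera_model(n) for n in("scene","top")}
def ray(n,p):
    m=M[n];d=np.linalg.inv(m["K"])@[p[0],p[1],1];d=np.array([d[0],-d[1],-d[2]])
    d=Ro.from_euler("xyz",m["rotation"]).apply(d);return np.array(m["position"]),d/np.linalg.norm(d)
def on(n,p,z):
    o,d=ray(n,p);return o+d*(z-o[2])/d[2]
def tri(ps,pt):
    o1,d1=ray("scene",ps);o2,d2=ray("top",pt)
    s=np.linalg.lstsq(np.c_[d1,-d2],o2-o1,rcond=None)[0]
    a,b=o1+s[0]*d1,o2+s[1]*d2;return (a+b)/2,np.linalg.norm(a-b)
def proj(n,X):
    m=M[n];c=Ro.from_euler("xyz",m["rotation"]).inv().apply(np.array(X)-m["position"])
    u=m["K"]@[c[0],-c[1],-c[2]];return u[:2]/u[2]
def crop(im,c,s,k):
    x,y=int(c[0]-s[0]//2),int(c[1]-s[1]//2)
    return cv2.resize(im[y:y+s[1],x:x+s[0]],None,fx=k,fy=k,interpolation=cv2.INTER_CUBIC)
E
python3 - <<'E'
from h import *
s=cv2.imread("pics/scene0.png");t=cv2.imread("pics/top0.png")
# crops 260x260 (k=4 of 65)
row=lambda im,cs:np.hstack([crop(im,c,(52,58),5) for c in cs])
cv2.imwrite("pics/crops.png",np.vstack([row(s,[(215,207),(297,225),(367,297)]),row(t,[(216,235),(304,217),(402,270)])]))
E
```

```text
(no output)
```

View pics/crops.png

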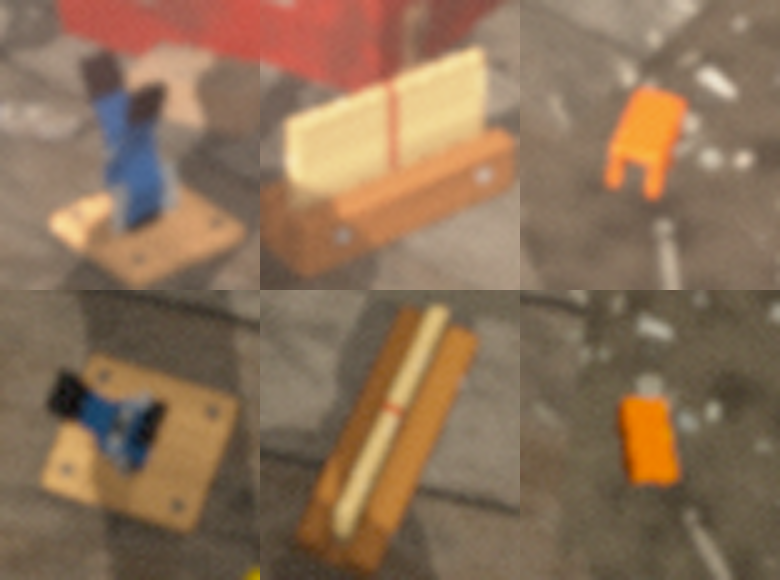

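The crops confirm the blue clamp on its foot, the panel with its red mark (scene crop (390,85), top crop (395,408)) and the orange saddle. Next I measure by masks and rays.

Run:
```python
from h import *
s=cv2.imread("pics/scene0.png");t=cv2.imread("pics/top0.png")
np.set_printoptions(precision=1,suppress=True)
# full px from crop coords
def px(c,u,col,row): return np.array([c[0]-26+(u[0]-260*col+.5)/5-.5, c[1]-29+(u[1]-290*row+.5)/5-.5])
C=lambda u,col,row:px([[(215,207),(297,225),(367,297)],[(216,235),(304,217),(402,270)]][row][col],u,col,row)
print("foot corners z12")
F=[on("top",C(u,0,1),12) for u in[(97,355),(238,402),(190,530),(42,487)]]
for a,b in zip(F,F[1:]+F[:1]): print(a,np.linalg.norm(b-a),np.degrees(np.arctan2(*(b-a)[1::-1])))
print("foot centre",np.mean(F,0))
FS=[on("scene",C(u,0,0),12) for u in[(245,233)]];print("scene right corner",FS)
print("tri foot corners R", tri(C((245,232),0,0),C((190,528),0,1)))
print("mark tri",tri(C((391,85),1,0),C((395,408),1,1)),"top z85",on("top",C((395,408),1,1),85),"scene",on("scene",C((391,85),1,0),85))
P=[tri(C(a,1,0),C(b,1,1)) for a,b in[((290,121),(345,532)),((483,51),(437,308))]];print("panel ends",P)
for n,im in(("scene",s),("top",t)):
    h=cv2.cvtColor(im,cv2.COLOR_BGR2HSV)
    m=cv2.inRange(h,(5,190,150),(16,255,255))
    nc,l,st,ce=cv2.connectedComponentsWithStats(m);i=1+np.argmax(st[1:,4]);print(n,st[i],ce[i])
    c=cv2.findContours((l==i).astype(np.uint8),0,1)[0][0];r=cv2.minAreaRect(c);print(r)
    if n=="top":
        b=cv2.boxPoints(r);B=[on(n,q,30) for q in b];print(B,[np.linalg.norm(B[k]-B[k-1]) for k in range(4)],np.mean(B,0))
print("saddle top corners tri:")
for a,b in [((650,88),(622,398)),((688,98),(664,398)),((655,162),(678,482)),((614,147),(630,484))]: print(tri(C(a,2,0),C(b,2,1)),on("top",C(b,2,1),30),on("scene",C(a,2,0),30))
```

```text
foot corners z12
[480.4 308.6  12. ] 85.73856053913498 -96.15578234554069
[471.2 223.3  12. ] 77.32146071301638 174.17941659356345
[394.3 231.2  12. ] 87.19896361620685 86.39609071505073
[399.7 318.2  12. ] 81.20780161156182 -6.806010303552525
foot centre [436.4 270.3  12. ]
scene right corner [array([464.5, 216.5,  12. ])]
tri foot corners R (array([416.2, 207.5,  36.1]), np.float64(63.1464302540299))
mark tri (array([538.6,  46.7,  86.6]), np.float64(1.0960634922889065)) top z85 [539.5  46.4  85. ] scene [540.   48.6  85. ]
panel ends [(array([466.3,  57.2,  92.6]), np.float64(2.4746130246664664)), (array([601.3,  34.7,  84.7]), np.float64(2.8730082074161496))]
scene [362 288  10  17  42] [367.9 293.5]
((366.5, 296.0), (16.0, 9.0), 90.0)
top [396 263  12  17 133] [400.9 271.1]
((401.3243713378906, 270.9459228515625), (17.426292419433594, 9.206343650817871), 80.53767395019531)
[array([ 465.8, -223.7,   30. ]), array([ 475.3, -247.2,   30. ]), array([ 430.7, -261.2,   30. ]), array([ 421.4, -238. ,   30. ])] [np.float64(46.67737776156728), np.float64(25.340740006555933), np.float64(46.743639523403544), np.float64(25.04988904237454)] [ 448.3 -242.5   30. ]
saddle top corners tri:
(array([ 470.5, -226.9,   27.3]), np.float64(3.45438032427532)) [ 468.6 -225.    30. ] [ 469.4 -229.4   30. ]
(array([ 473.4, -247.1,   31.5]), np.float64(0.35600847785885115)) [ 473.6 -247.3   30. ] [ 475.2 -246.3   30. ]
(array([ 429. , -259.8,   31.1]), np.float64(2.534548376897432)) [ 430.1 -261.    30. ] [ 428.8 -258.6   30. ]
(array([ 424.9, -237.6,   28.2]), np.float64(3.280961038636878)) [ 423.4 -236.    30. ] [ 424.7 -239.5   30. ]
```

Run:
```python
from h import *
np.set_printoptions(precision=2,suppress=True,linewidth=160)
t=cv2.GaussianBlur(np.mean([imaging.capture("top").astype(float) for _ in range(6)],0),(0,0),.5).astype(np.float32)
s=np.mean([imaging.capture("scene").astype(float) for _ in range(6)],0)
np.savez("pics/avg.npz",t=t,s=s)
h=cv2.cvtColor(t.astype(np.uint8),cv2.COLOR_BGR2HSV)
# panel: edges of the bright strip, profile across at stations
c0=np.array([539,46.6]);yaw=np.radians(-9.5);X=np.array([np.cos(yaw),np.sin(yaw)]);Y=np.array([-X[1],X[0]])
def samp(P,z):
    u=np.array([proj("top",[*p,z]) for p in P],np.float32)
    return cv2.remap(t,u[None,:,0].copy(),u[None,:,1].copy(),cv2.INTER_CUBIC)[0]
v=np.arange(-16,16.1,.5);R=[]
for a in range(-55,56,5):
    g=samp([c0+a*X+k*Y for k in v],85)[:,1]; d=np.gradient(cv2.GaussianBlur(g[:,None],(1,5),1)[:,0])
    R.append((a,v[np.argmax(d)],v[np.argmin(d)]))
R=np.array(R);print(R.T)
lo,hi=np.polyfit(R[:,0],R[:,1],1),np.polyfit(R[:,0],R[:,2],1);print("lo",lo,"hi",hi, "deg",-9.5+np.degrees([lo[0],hi[0]]))
# ends and mark along the strip
w=np.arange(-80,80.1,1.);m=np.polyfit(R[:,0],R[:,1:].mean(1),1)
p=samp([c0+a*X+np.polyval(m,a)*Y for a in w],85);g=np.gradient(p[:,1]);print("ends",w[np.argmax(g[:40])],w[-40+np.argmin(g[-40:])])
r=p[:,2]-p[:,1];k=np.abs(w)<15;q=np.clip(r[k]-np.median(r),0,None);q[q<.3*q.max()]=0;print("mark at",(w[k]*q).sum()/q.sum())
# foot
b=cv2.inRange(h,(8,60,110),(22,200,255));b[:,:190]=0;b[:,245:]=0;b[:210]=0;b[262:]=0
b=cv2.morphologyEx(b,cv2.MORPH_OPEN,np.ones((3,3)))
n,l,st,_=cv2.connectedComponentsWithStats(b);i=1+np.argmax(st[1:,4]);c=cv2.findContours((l==i).astype(np.uint8),0,1)[0][0]
q=cv2.convexHull(c);G=np.array([on("top",x[0],12)[:2] for x in q],np.float32);print("foot rect",st[i],cv2.minAreaRect(G))
# clamp dark grips in both views
for nm,im,bx in(("top",t,(190,215,245,255)),("scene",s,(195,180,240,225))):
    hh=cv2.cvtColor(im.astype(np.uint8),cv2.COLOR_BGR2HSV);d=((hh[...,2]<55)*1).astype(np.uint8);z=np.zeros_like(d);z[bx[1]:bx[3],bx[0]:bx[2]]=1
    n,l,st,ce=cv2.connectedComponentsWithStats(d*z);print(nm,[(st[i],ce[i]) for i in range(1,n) if st[i,4]>8])
```

```text
[[-55.  -50.  -45.  -40.  -35.  -30.  -25.  -20.  -15.  -10.   -5.    0.    5.   10.   15.   20.   25.   30.   35.   40.   45.   50.   55. ]
 [ -3.   -1.5  -2.   -3.   -3.5  -4.   -3.   -3.5  -4.5  -3.   -3.5  -4.   -3.   -6.   -4.5  -5.5  -6.   -4.5  -5.5  -6.   -7.   -5.5  -6.5]
 [  8.    7.5   7.    8.5   7.5   7.    6.    7.5   7.    6.    5.5   4.5   6.    5.5   4.5   6.    5.    4.5   3.5   3.    4.5   3.5   3. ]]
lo [-0.04 -4.28] hi [-0.04  5.7 ] deg [-11.69 -12.03]
ends -74.0 63.0
mark at -0.027141973904813085
foot rect [ 190  210   48   49 1336] ((444.41717529296875, 285.22552490234375), (139.99295043945312, 132.8772430419922), 16.161157608032227)
top [(array([200, 223,   8,   8,  41], dtype=int32), array([203.46, 226.71])), (array([217, 230,   5,   7,  19], dtype=int32), array([218.95, 233.11]))]
scene []
```

Run:
```python
from h import *
np.set_printoptions(precision=1,suppress=True)
f=lambda u,v:np.array([215-26+(u+.5)/5-.5,207-29+(v+.5)/5-.5])
a=tri(f(102,72),(203.46,226.7));b=tri(f(147,100),(218.95,233.1));print(a,b,"mid",(a[0]+b[0])/2)
d=(a[0]-b[0]);print(np.degrees(np.arctan2(d[1],d[0])),np.linalg.norm(d))
for q in[(203.46,226.7),(218.95,233.1)]: print(on("top",q,110))
z=np.load("pics/avg.npz")
im=crop(z["t"].astype(np.uint8),(216,237),(60,50),10);
cv2.imwrite("pics/foot.png",im)
q=proj("top",[436.4,270.3,12]);print(q)
```

```text
(array([433.4, 295.3, 106.1]), np.float64(2.9218488047620594)) (array([427.4, 250.3, 106. ]), np.float64(1.247286253135779)) mid [430.4 272.8 106. ]
82.41821592517218 45.38762914002692
[433.8 293.5 110. ]
[426.1 249.8 110. ]
[218.  236.2]
```

View pics/foot.png

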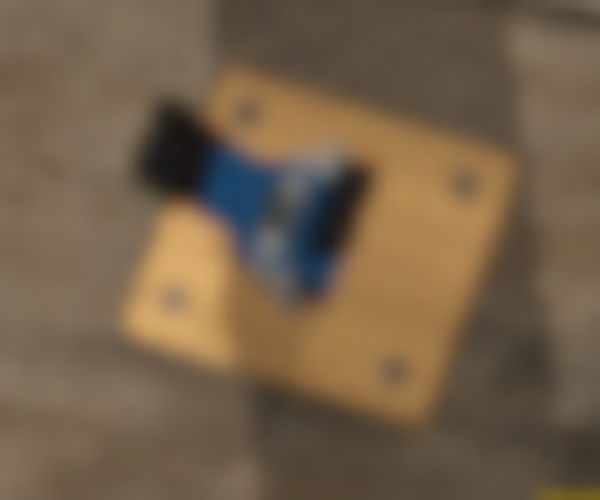

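The foot picture shows hole centres at (248,110), (463,183), (395,370) and (173,297), and the grey pin ends at (332,152) and (286,300). The dark grips are at (175,145) and (343,205).

Run:
```python
from h import *
np.set_printoptions(precision=1,suppress=True)
f=lambda u:np.array([186+(u[0]+.5)/10-.5,212+(u[1]+.5)/10-.5])
for nm,Q in(("corners",[(230,68),(517,155),(430,425),(123,328)]),("holes",[(248,110),(463,183),(395,370),(173,297)])):
    F=[on("top",f(u),12) for u in Q];print(nm,np.mean(F,0))
    for a,b in zip(F,F[1:]+F[:1]): print(a,np.linalg.norm(b-a),np.degrees(np.arctan2(*(b-a)[1::-1])))
a,b=[on("top",f(u),67) for u in[(332,152),(286,300)]];print("pin",a,b,(a+b)/2,np.degrees(np.arctan2(*(a-b)[1::-1])))
from math import pi
for p,y in(((449,-242.5,5),np.radians(16)+pi),((539,47.6,64),np.radians(-11.85)+pi),((434,271.5,93),np.radians(-6.5)+pi)):
    for k in(0,-pi): print(solve_ik(p,[pi,0,y+k]))
```

```text
corners [437.4 270.3  12. ]
[480.8 310.   12. ] 86.41911241281923 -94.58614867990613
[473.9 223.9  12. ] 80.40849771271682 176.86954622054472
[393.6 228.3  12. ] 91.18010684295496 85.07775311863591
[401.4 319.1  12. ] 79.8938896569119 -6.534825479515177
holes [438.1 272.   12. ]
[470.  301.7  12. ] 65.3918687334772 -96.43163373175618
[462.7 236.7  12. ] 56.36730370066834 174.91073511726634
[406.5 241.7  12. ] 66.42262911003503 84.36719846256763
[413.  307.8  12. ] 57.27865105529229 -6.1353534898454365
pin [451.5 263.7  67. ] [409.4 265.1  67. ] [430.5 264.4  67. ] -1.8827726160287808
[-0.6  0.5 -0.6  0.5  0.  -0.9]
[-0.6  0.5 -0.6  0.5  0.   2.2]
[-0.   0.5 -0.4  0.7  0.   0.2]
[-0.   0.5 -0.4  0.7  0.  -3. ]
[ 0.4  0.4 -0.5  0.7  0.   0.5]
[ 0.4  0.4 -0.5  0.7  0.  -2.6]
```

Run:
```python
from h import *
from math import pi
y=np.radians(16.2)+pi;o=[pi,0,y]
bot.grip(0.6,20)
bot.move_ptp([449,-242.5,150],o)
print(bot.movel([449,-242.5,5],max_speed=100,threshold=8))
print(bot.grip(0.2,25)); s=bot.get_state();print(s["opening"]*85,s["gripper_force"],s["tcp_pos"],s["t"],s["contact_force"])
bot.movel([449,-242.5,150],max_speed=150)
s=bot.get_state();print(s["opening"]*85,s["gripper_force"],s["tcp_pos"],s["t"])
bot.move_ptp([539.2,47.6,150],[pi,0,np.radians(-11.85)+pi])
s=bot.get_state();print(s["tcp_pos"],s["orientation"],s["t"])
a=imaging.capture("scene");b=imaging.capture("top");cv2.imwrite("pics/h_s.png",a);cv2.imwrite("pics/h_t.png",b)
p,q=proj("scene",s["tcp_pos"]),proj("top",s["tcp_pos"]);print(p,q)
cv2.imwrite("pics/hover.png",np.hstack([crop(a,(297,200),(66,100),6),crop(b,(305,212),(66,100),6)]))
```

```text
False
False
21.395776871846664 25.6931072473526 [ 449.33898365 -242.75197068    5.46887212] 5.9333 [-0.85704475  0.33661868  4.65000035]
21.58529426082761 25.203357562422752 [ 448.38615123 -242.07881568  149.12793264] 7.05
[538.92947536  46.98558176 149.53393067] [-3.14098503e+00 -7.76867617e-04  2.93452265e+00] 8.2167
[296.96990264 192.45327156] [305.50606281 204.18457305]
```

View pics/hover.png

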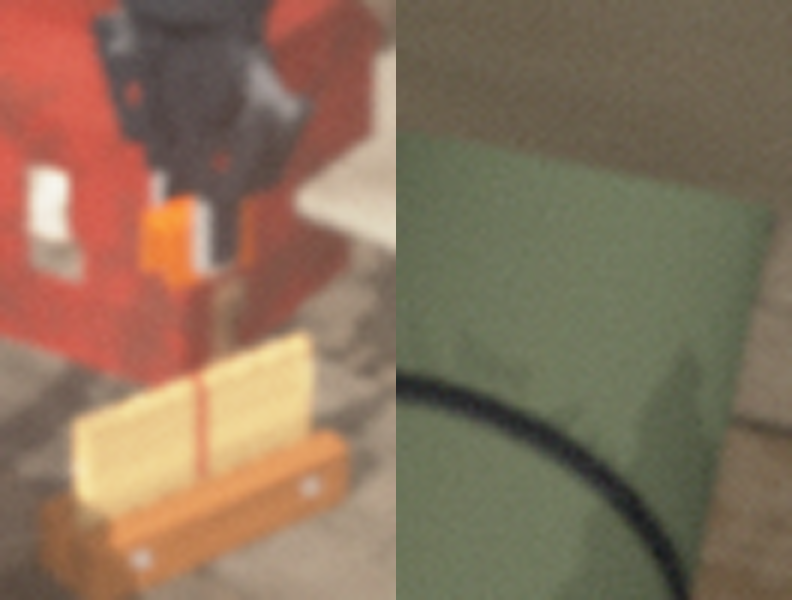

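The scene half shows the saddle held level at crop (195,240), above the mark at (202,380). The top camera is blocked by the arm. I compare the saddle's edges with where the known tool pose puts them.

Run:
```python
from h import *
np.set_printoptions(precision=2,suppress=True,linewidth=160)
y=np.radians(-11.85);X=np.array([np.cos(y),np.sin(y),0]);Y=np.array([-X[1],X[0],0])
T=np.array([538.93,46.99,149.53]);z=144.5
f=lambda P:(proj("scene",P)-[264,150]+.5)*6-.5
g=lambda a,b,zz:f(np.array([T[0],T[1],zz])+a*X+b*Y)
for n,a,b,zz in[("nearL bot",-22,11,z),("nearR bot",-22,-11,z),("farR bot",22,-11,z),("nearL top",-22,11,z+30),("nearR top",-22,-11,z+30),("farR top",22,-11,z+30),("finger tip L",-11,-11,149.5),("finger R",11,-11,149.5)]: print(n,g(a,b,zz))
m=np.array([539.2,47.6,85])
for n,a,b,zz in[("mark near",0,-4,85),("mark far",0,4,85),("end near",-65,-4,85),("end far",65,-4,85),("end far2",65,4,85),("end near 2",-65,4,85)]: print(n,f(m+a*X+b*Y))
im=np.mean([imaging.capture("scene").astype(float) for _ in range(6)],0).astype(np.uint8);cv2.imwrite("pics/h2.png",im)
h=cv2.cvtColor(cv2.resize(im[150:250,264:330],None,fx=6,fy=6,interpolation=cv2.INTER_CUBIC),cv2.COLOR_BGR2HSV)
o=cv2.inRange(h,(6,170,120),(18,255,255))
n,l,st,_=cv2.connectedComponentsWithStats(o);print([s for s in st[1:] if s[4]>100])
w=cv2.inRange(h,(14,60,140),(32,190,255));n,l,st,_=cv2.connectedComponentsWithStats(w);print([s for s in st[1:] if s[4]>500])
```

```text
nearL bot [146.29 271.94]
nearR bot [175.56 291.12]
farR bot [254.1 262.2]
nearL top [145.54 212.57]
nearR top [175.18 231.18]
farR top [254.75 203.  ]
finger tip L [195.45 273.94]
finger R [234.8  259.54]
mark near [205.04 383.2 ]
mark far [194.57 375.99]
end near [ 89.09 428.7 ]
end far [314.99 340.05]
end far2 [304.27 333.23]
end near 2 [ 78.91 421.07]
[array([ 145,  198,   48,   89, 2794], dtype=int32)]
[array([   54,   236,   336,   305, 36625], dtype=int32), array([ 145,  469,  251,  131, 7121], dtype=int32), array([345, 552,  47,  43, 681], dtype=int32)]
```

Run:
```python
import cv2
im=cv2.imread("pics/h2.png")[176:240,268:324]
cv2.imwrite("pics/h2c.png",cv2.resize(im,None,fx=9,fy=9,interpolation=cv2.INTER_CUBIC))
```

```text
(no output)
```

View pics/h2c.png

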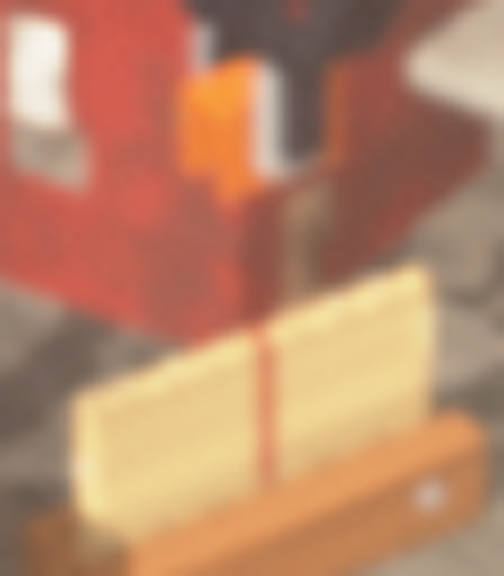

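The panel and the held saddle share the same small image offset of about 2 crop px, so they agree within about 1 mm. I lower it with a force guard.

Run:
```python
from h import *
from math import pi
p=[538.9,48.1]
bot.movel([*p,97],max_speed=120)
s=bot.get_state();print(s["tcp_pos"],s["orientation"])
print(bot.movel([*p,72],max_speed=60,threshold=6)); s=bot.get_state();print(s["tcp_pos"],s["contact_force"])
print(bot.movel([*p,63],max_speed=25,threshold=5)); s=bot.get_state();print(s["tcp_pos"],s["contact_force"],s["t"])
```

```text
[539.07932066  48.07507283  97.24746692] [-3.14157506e+00  4.00644586e-05  2.93477646e+00]
False
[538.62582225  48.12679661  71.65163017] [-0.29867452  0.81440603 -0.37298354]
True
[539.34411255  48.06079477  64.32382087] [ 0.31676301 -0.01888406  3.46395225] 10.1333
```

Run:
```python
from h import *
from math import pi
bot.grip(0.55,20)
bot.movel([538.9,48.1,190],max_speed=150)
bot.grip(1.0,20)
bot.move_ptp([433,271.5,200],[pi,0,np.radians(-6)+pi])
s=bot.get_state();print(s["tcp_pos"],s["orientation"],s["t"])
A=[imaging.capture("scene") for _ in range(4)];B=imaging.capture("top")
a=np.mean(A,0).astype(np.uint8);cv2.imwrite("pics/c_s.png",a);cv2.imwrite("pics/c_t.png",B)
cv2.imwrite("pics/seat.png",np.hstack([crop(a,(297,220),(60,66),6),crop(B,(305,217),(60,66),6)]))
cv2.imwrite("pics/clampap.png",np.hstack([crop(a,(212,190),(60,90),6),crop(B,(216,235),(60,90),6)]))
print(proj("scene",s["tcp_pos"]))
```

```text
[433.62941029 270.95270806 200.02306531] [-3.14122918e+00  6.50251307e-04  3.03610980e+00] 12.9333
[211.67389268 165.0659918 ]
```

Run:
```python
import cv2,numpy as np
a=cv2.imread("pics/seat.png");b=cv2.imread("pics/clampap.png")[:,:360]
b=cv2.resize(b,None,fx=.95,fy=.95);a=cv2.copyMakeBorder(a,0,b.shape[0]-a.shape[0],0,0,0)
o=np.hstack([a,b]);o=cv2.resize(o,None,fx=.74,fy=.74,interpolation=cv2.INTER_AREA);print(o.shape);cv2.imwrite("pics/mix.png",o)
```

```text
(380, 786, 3)
```

View pics/mix.png

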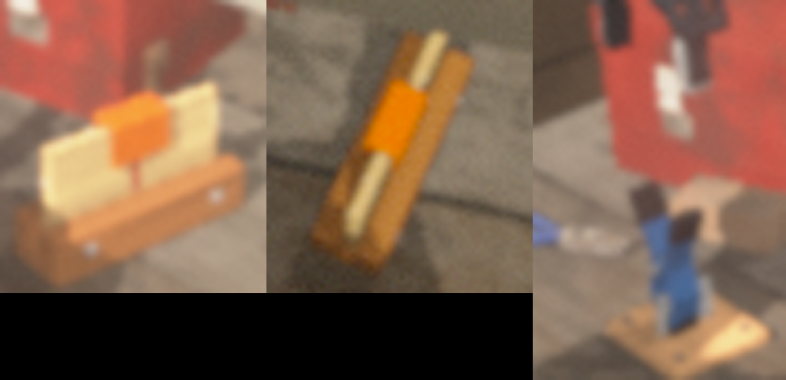

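The saddle is seated level on the edge, with the mark directly under its middle (scene tile (136,172)). The clamp is still upright on its post, with grips at (650,200) and (684,222). Now I squeeze and lift.

Run:
```python
from h import *
from math import pi
np.set_printoptions(precision=2,suppress=True)
t=np.load("pics/avg.npz");B=cv2.imread("pics/c_t.png")
h=cv2.cvtColor(B,cv2.COLOR_BGR2HSV);m=cv2.inRange(h,(5,190,130),(16,255,255));m[:,:285]=0;m[:,325:]=0;m[:190]=0;m[240:]=0
c=max(cv2.findContours(m,0,1)[0],key=cv2.contourArea);G=np.array([on("top",q[0],89)[:2] for q in c],np.float32);print("saddle seated",cv2.minAreaRect(G))
p=[431,272]
bot.movel([*p,135],max_speed=150)
print(bot.movel([*p,91],max_speed=80,threshold=8)); s=bot.get_state();print(s["tcp_pos"],s["contact_force"])
bot.grip(20/85,20); s=bot.get_state();print(s["opening"]*85,s["gripper_force"],s["tcp_pos"],s["contact_force"],s["t"])
bot.dwell(.3); s=bot.get_state();print(s["opening"]*85,s["gripper_force"])
bot.movel([*p,190],max_speed=80); s=bot.get_state();print(s["opening"]*85,s["gripper_force"],s["tcp_pos"],s["contact_force"],s["t"])
a=np.mean([imaging.capture("scene") for _ in range(4)],0).astype(np.uint8);cv2.imwrite("pics/l_s.png",a)
q=proj("scene",s["tcp_pos"]);print(q,int(q[0]-33),int(q[1]-30));cv2.imwrite("pics/lift.png",crop(a,(q[0],q[1]+15),(66,90),6))
```

```text
saddle seated ((538.08447265625, 48.177616119384766), (31.0226993560791, 54.068763732910156), 76.56183624267578)
False
[431.3  272.16  91.33] [ 0.7   0.52 -0.13]
26.3938183977237 18.556378316134214 [433.72 271.77  93.86] [-0.56 -3.67 17.7 ] 15.0333
26.6827208426981 18.564841523766518
22.7501960437774 25.41796714067459 [430.62 271.82 189.41] [-0.26  0.86 -1.7 ] 16.725
[211.01 168.77] 178 138
```

View pics/lift.png

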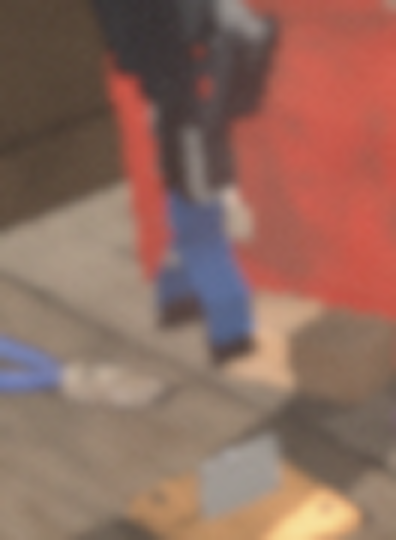

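The clamp is lifted clear and held open. Its black tips are at crop (180,310) and (232,350), and the bare fin stands at (240,475). I carry it over the panel at a safe height and view it at two tool yaws, to get the mouth's place in the tool frame.

Run:
```python
from h import *
from math import pi
bot.movel([431,272,225],max_speed=150)
W=np.radians(-11.85)+pi;T=[]
for k,y in enumerate((W+pi/2,W)):
    bot.move_ptp([538.9,48.1,225],[pi,0,y]); bot.dwell(.2)
    a=np.mean([imaging.capture("scene") for _ in range(6)],0).astype(np.uint8);cv2.imwrite(f"pics/v{k}.png",a)
    b=imaging.capture("top");cv2.imwrite(f"pics/w{k}.png",b)
    s=bot.get_state();print(s["tcp_pos"],s["orientation"],s["opening"]*85,s["gripper_force"],s["t"],proj("scene",s["tcp_pos"]))
    T.append(crop(a,(299,180),(56,74),7))
cv2.imwrite("pics/v.png",np.hstack(T))
```

```text
[538.91885706  48.14524642 225.0388376 ] [-3.14149605e+00  2.23027364e-05 -1.77755215e+00] 22.98573822854815 25.42069047689438 19.55 [296.61225102 166.85386747]
[538.88674712  48.09855852 225.0093996 ] [-3.14157190e+00 -1.32184228e-05  2.93484046e+00] 22.64697367142011 25.418069064617157 21.5 [296.6176553 166.8731094]
```

View pics/v.png

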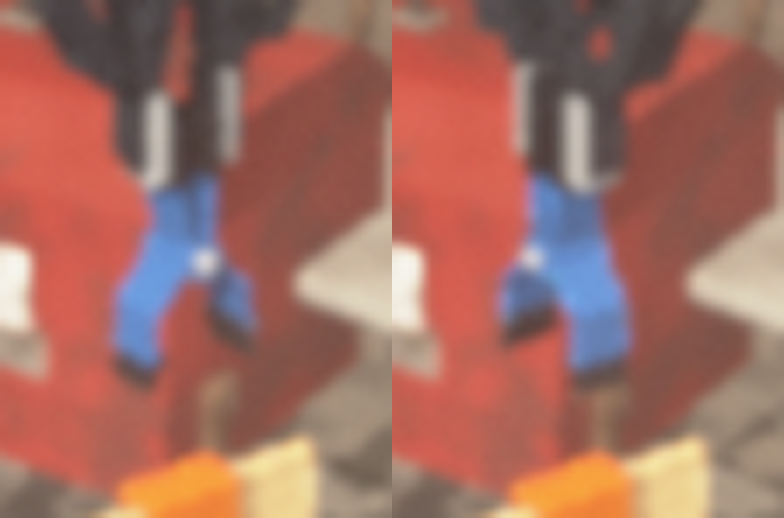

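The two views show these points, as crop pixels left / right:
- **Pin end:** (205,262) / (141,258)
- **-y jaw, outer near corner:** (252,348) / (185,387)
- **+y jaw, outer near corner:** (150,385) / (113,343)

The clamp looks upright and fully open. I triangulate these in the tool frame.

```bash
cat > m.py <<'E'
from h import *
from math import pi
from scipy.optimize import least_squares
np.set_printoptions(precision=2,suppress=True)
T=np.array([538.9,48.12,225.02]);W=np.radians(-11.85)+pi
RR=[Ro.from_euler("xyz",[pi,0,W+pi/2]),Ro.from_euler("xyz",[pi,0,W])]
px=lambda u:np.array([271+(u[0]+.5)/7-.5,143+(u[1]+.5)/7-.5])
def tool(l,r):
    f=lambda p:np.r_[proj("scene",T+RR[0].apply(p))-px(l),proj("scene",T+RR[1].apply(p))-px(r)]
    s=least_squares(f,[0,0,20]);return s.x,s.fun
E
python3 - <<'E'
from m import *
for n,l,r in[("pin",(205,262),(141,258)),("jaw-y",(252,348),(185,387)),("jaw+y",(150,385),(113,343)),("finger tips corner +y.. ",(150,188),(0,0))][:3]: print(n,*tool(l,r))
for k,n in enumerate(("v0","v1")):
    im=cv2.imread(f"pics/{n}.png")[143:217,271:327];h=cv2.cvtColor(cv2.resize(im,None,fx=7,fy=7,interpolation=cv2.INTER_CUBIC),cv2.COLOR_BGR2HSV)
    w=cv2.inRange(h,(0,0,150),(180,70,255));_,l,st,ce=cv2.connectedComponentsWithStats(w)
    print(n,[(s[:4],c) for s,c in zip(st[1:],ce[1:]) if 40<s[4]<1500 and 235<c[1]<290 and 90<c[0]<300])
    b=cv2.inRange(h,(100,120,60),(125,255,255));_,l,st,ce=cv2.connectedComponentsWithStats(b);i=1+np.argmax(st[1:,4]);print("blue",st[i])
E
```

```text
pin [17.38  2.17 31.39] [ 0.12  0.26  0.12 -0.26]
jaw-y [ 15.27 -22.28  76.75] [ 0.11  0.22  0.11 -0.22]
jaw+y [14.04 25.25 78.13] [ 0.21  0.42  0.21 -0.44]
v0 [(array([152, 192,  73, 169], dtype=int32), array([194.09, 275.17]))]
blue [ 128  201   62  151 3564]
v1 [(array([108, 180,  44, 141], dtype=int32), array([132.34, 255.89])), (array([204, 227,  32, 123], dtype=int32), array([223.97, 284.77]))]
blue [ 158  244   62   75 2964]
```

Run:
```python
import m; from m import *
for off in((0,0),(.33,.2)):
    m.px=lambda u:np.array([271+(u[0]+.5)/7-.5+off[0],143+(u[1]+.5)/7-.5+off[1]])
    for n,l,r in[("pin",(205,262),(141,258)),("jaw-y",(252,348),(185,387)),("jaw+y",(150,385),(113,343)),("fing-y",(231,163),(187,190)),("fing+y",(158,190),(133,153))]: print(n,tool(l,r)[0])
```

```text
pin [17.38  2.17 31.39]
jaw-y [ 15.27 -22.28  76.75]
jaw+y [14.04 25.25 78.13]
fing-y [  9.48 -15.85  -1.22]
fing+y [ 9.46 18.73 -1.79]
pin [17.24  1.17 31.98]
jaw-y [ 15.15 -23.28  77.34]
jaw+y [13.88 24.25 78.77]
fing-y [  9.35 -16.86  -0.66]
fing+y [ 9.3  17.72 -1.2 ]
```

Run:
```python
from h import *
from math import pi
np.set_printoptions(precision=2,suppress=True)
p=[541.8,47.45]
bot.movel([*p,180],max_speed=80);s=bot.get_state();print(s["tcp_pos"],s["contact_force"])
print(bot.movel([*p,148],max_speed=35,threshold=3));bot.dwell(.3);s=bot.get_state();print(s["tcp_pos"],s["orientation"],s["contact_force"],s["opening"]*85,s["gripper_force"],s["t"])
a=np.mean([imaging.capture("scene") for _ in range(6)],0).astype(np.uint8);cv2.imwrite("pics/f.png",a);b=imaging.capture("top");cv2.imwrite("pics/ft.png",b)
cv2.imwrite("pics/fin.png",np.hstack([crop(a,(299,212),(56,74),8),crop(b,(305,217),(40,74),8)]))
```

```text
[541.98  47.46 180.18] [-0.42 -0.51 -1.23]
False
[541.92  47.45 148.15] [3.14 0.   2.93] [ 0.48  0.27 -0.64] 22.873200975668876 25.417924225330353 23.5833
```

View pics/fin.png

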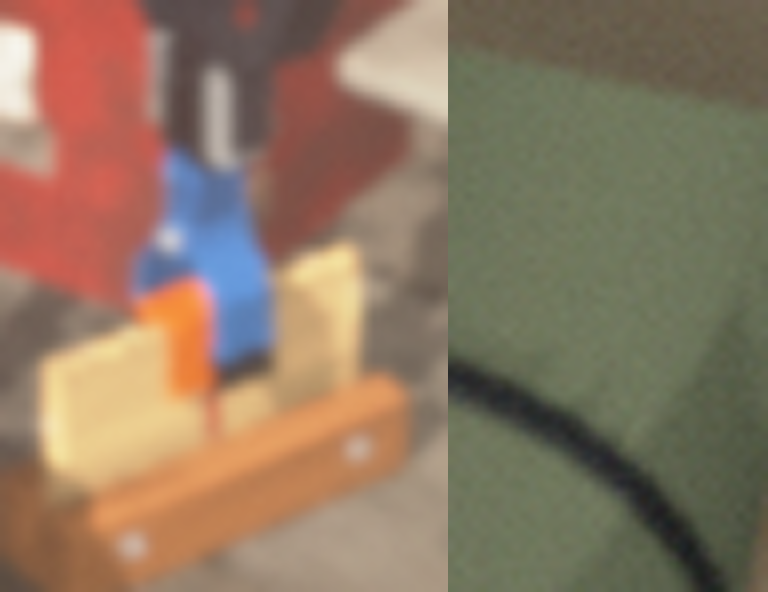

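The final view shows the open clamp astride the saddle. The near jaw's tip edge runs from (218,382) to (270,370), and the saddle's near bottom corner is at (172,395). I check centring in the panel frame.

Run:
```python
from h import *
np.set_printoptions(precision=2,suppress=True)
y=np.radians(-11.85);R=np.array([[np.cos(y),np.sin(y)],[-np.sin(y),np.cos(y)]])
f=lambda u:np.array([271+(u[0]+.5)/8-.5,175+(u[1]+.5)/8-.5])
for n,u,z in[("jaw c1",(218,384),70),("jaw c2",(271,368),70),("saddle near bot",(172,395),59),("panel near top",(42,360),85),("panel far top +y",(350,243),85),("saddle top left far",(140,298),89),("mark foot on face",(212,432),None)]:
    if z is None:
        # ray onto the panel face y=-4
        o,d=ray("scene",f(u));q=lambda X:R@(X[:2]-[539.1,48.0]);a,b=q(o),R@d[:2];k=(-4-a[1])/b[1];print(n,(a+k*b)[0],(o+k*d)[2]);continue
    print(n,R@(on("scene",f(u),z)[:2]-[539.1,48.0]))
```

```text
jaw c1 [-13.66 -22.91]
jaw c2 [  7.04 -25.69]
saddle near bot [-20.22  -5.29]
panel near top [-66.24   5.96]
panel far top +y [65.87  4.4 ]
saddle top left far [-19.9   13.39]
mark foot on face -1.9694577765259282 35.83995605107691
```

Run:
```python
from h import *
bot.movel([542.7,47.3,148],max_speed=20,threshold=3);bot.dwell(.5);s=bot.get_state();print(s["tcp_pos"],s["contact_force"],s["opening"]*85,s["gripper_force"],s["t"])
print(bot.sign_off())
```

```text
[542.70503648  47.2956781  148.00167896] [-0.14885906  0.66355708 -0.62792329] 23.1854455552396 25.41687548160553 24.6833
the job is handed in; nothing more can be done
None
```

The job is handed in at 24.7 s: the saddle is seated on the panel edge over the red mark, and the clamp is held squeezed open astride it, with its jaw tips about 19 mm below the saddle's top, no contact force felt, and centring along the panel measured only to within about 2 mm.

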